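# Find the unlatched lid of the tool chest and push it open

### The arm

A 6-joint arm with a two-finger parallel gripper is mounted at the origin on a cart in front of the work surface, level with it; the furniture and walls round the work are solid. World frame = base frame: x ahead of the robot, y to its left, z up, the work surface at z = 0. Lengths are in m, angles in degrees, forces in N, time in s.
With the tool pointing down it reaches from about 0.25 to 0.725 m from the base axis. Payload 9.7 kg.
Tool frame: the origin (TCP) lies between the finger pads; the fingertips stand 22 mm ahead of it and the grasp point (between the pads) lies 3 mm ahead of it; z points along the fingers, y is the line along which they close (so a half turn about z gives the same grasp; the last joint's range is limited). The gripper opens to 85 mm and grips with 20 to 120 N. Pads are 22 mm wide; open, the fingers measure 114 mm over their backs; the gripper's body (76 mm by 85 mm) begins 54 mm behind the grasp point. The pads swing forward as they close: fully open they stand 13 mm farther back than shut.
Start: joints at [71.734, 4.979, 10.078, 95.1, 0, 90], TCP at [0.172, 0.522, 0.253] pointing down, gripper open.
Joint ranges: [-179.16, 179.16], [-48.56, 103.87], [-65.8, 70.77], [-126.05, 130.52], [-82.76, 87.17], [-180, 180]. Speed limits (degrees/s): [127.2, 127.2, 147.25, 180, 180, 180].

### API

Orientations are given as [roll, pitch, yaw] about the fixed x, y, z axes, in that order (R = Rz(yaw) Ry(pitch) Rx(roll)).
In Python, from workcell import bot, viewer, finder gives the robot as it stands.
- The arm moves only by the tool move_arm, never from a script. Its arguments are lists of equal length, an entry for each row: "offset": the shift along the tool's x, y, z in cm, a list of three; "twist": the turn, a rotation vector about the tool's x, y, z in rad, a list of three; "grip": the opening, from 0 (shut) to 1 (fully open). In form: {"offset": [[x, y, z], ...], "twist": [[ax, ay, az], ...], "grip": [grip, ...]}. A call has 1 to 5 rows; each row shifts and turns the commanded pose from where the row before left it, along the tool's axes as they then stand; what a row does not reach is not made up. A row lasts 1/10 s, in which the tool goes at most 50 mm and 8.59 degrees, less where a joint would pass 70% of its speed; a pose out of reach is approached as far as the arm can. A call is refused whole if a number of a shift passes 5 or a number of a turn 0.15, either way. A call with a gripper value outside its range is refused whole. The fingers move at their own pace and stop on an object; "force" is the grip in N (left out, the last holds). Time passes only in rows, so rows that do not move let the fingers close. It gives the time, the measured TCP pose, the force, the opening and the grip force at its end, in the units of the state.
- bot.get_obs(): the state, without advancing time (a new reading comes with each control period).
- viewer.camera(name): name is "scene" or "top"; returns a dict with "color" (420x560x3 uint8, red, green, blue), "depth" (420x560 float32, m along the optical axis (not along the pixel's ray), 0 where there is no reading), "vfov" (degrees; the focal length in pixels is half the picture's height over the tangent of half this angle, whatever the lens; pixels are square), "cx", "cy" (the principal point, pixels), "k1" (the pictures are not rectified: a ray, as slopes to the right and down, at radius r is drawn at 1 + k1 r^2 times it, then the intrinsics apply), "position" and "attitude" of the camera in the world. Camera axes: x right, y down, z forward; pixel columns grow to the right and rows downward; lengths in m; the calibration is good to about 2 mm. A picture is of the moment at which its call begins.
- bot.job_done(): hands the job in; it is judged then, once.
Trained networks look in a picture, given as the dict that the camera call returned (one of the last four; its "shot" number tells which), for a name from the list of things; names that differ only in an ending like _2 or _b are one class to them, and where a whole thing is asked for, a point or a joint stands for the part that bears it (a point fixed in the world has none). Each returns a list of dicts, best first, with "p" (0 to 1); they miss things now and then, are a little off and sometimes report something else, mostly with a low value. They report only what shows in the picture. A call takes as long as a camera call.
- finder.boxes_of(picture, thing): "position" ([column, row] in pixels, amid what is visible of it).
- finder.pinpoint(picture, thing): "position" ([column, row] in pixels: a listed point, or the origin of a listed thing).
The state is a dict: "time": time; "q": joint angles; "qd": joint speeds; "joint_efforts": joint torques, N m; "ee_pos": TCP position; "tcp_rot": TCP orientation; "wrist_force": force on the tool from outside, world axes, zero at the start; "torque": the same for the moment, N m; "opening": finger opening in m; "grasp_force": force on a finger pad.
Only numpy, scipy, OpenCV 4.12 (cv2) and the standard library are available. Lean on these libraries where they do the work, as an engineer would, in place of code of your own. Each camera call takes 0.05 s, during which the arm holds its last target. There are 200 camera calls.

### The job

One of the four identical lids of the tool chest is not latched. Press gently on the round steel pads of the lids with the closed fingertips until you find the one that gives, then push that lid's front edge down into the chest until it stands well past half open, and draw the fingers clear. Do not lean hard on the lids or the chest, and leave the bottle beside the chest and the eraser and wood offcut on its ledge where they are.

Things in the scene. Friction and masses are not known exactly. Their poses are not given: they have to be found in the camera images.
- chest: wooden tool chest, fixed, 170 (x) x 372 (y) x 104 mm high; origin: centre of its underside, on the table. x runs from its front (four brass label frames) to its back, y along the row of lids to the left. Four like lids lie flush in its flat top, over compartments open inside down to 18 mm above the table. One lid, drawn afresh each time, is unlatched. A fixed ledge 46 mm wide runs behind the lids.
- lid_0_pad (a point): centre of the top of the round dark steel push pad (24 mm across, 1.5 mm high) on the leftmost lid: on the lid's centre line, 22 mm behind its front edge, 46 mm in front of its pivot; it moves with the lid. The unlatched lid gives way to 2 to 4 N here, a latched one by at most 2 mm. A closed fingertip going straight down from here by 35 mm stays on the lid and opens it past half way.
- lid_1_pad (a point): centre of the top of the round dark steel push pad (24 mm across, 1.5 mm high) on the second from the left lid: on the lid's centre line, 22 mm behind its front edge, 46 mm in front of its pivot; it moves with the lid. The unlatched lid gives way to 2 to 4 N here, a latched one by at most 2 mm. A closed fingertip going straight down from here by 35 mm stays on the lid and opens it past half way.
- lid_2_pad (a point): centre of the top of the round dark steel push pad (24 mm across, 1.5 mm high) on the third from the left lid: on the lid's centre line, 22 mm behind its front edge, 46 mm in front of its pivot; it moves with the lid. The unlatched lid gives way to 2 to 4 N here, a latched one by at most 2 mm. A closed fingertip going straight down from here by 35 mm stays on the lid and opens it past half way.
- lid_3_pad (a point): centre of the top of the round dark steel push pad (24 mm across, 1.5 mm high) on the rightmost lid: on the lid's centre line, 22 mm behind its front edge, 46 mm in front of its pivot; it moves with the lid. The unlatched lid gives way to 2 to 4 N here, a latched one by at most 2 mm. A closed fingertip going straight down from here by 35 mm stays on the lid and opens it past half way.
- lid_0 (a joint): turn of the leftmost lid, rad: 0 flush and shut, growing as its front edge goes down, 1.0 fully open; it stays where it is left. Lid 104 (x) x 76 (y) x 8 mm, 2 mm clear of the frame all round, on a cross pivot 68 mm behind its front edge: the front part goes down into the chest, the rear 36 mm rises. Latches are hidden below the lids.
- lid_1 (a joint): turn of the second from the left lid, rad: 0 flush and shut, growing as its front edge goes down, 1.0 fully open; it stays where it is left. Lid 104 (x) x 76 (y) x 8 mm, 2 mm clear of the frame all round, on a cross pivot 68 mm behind its front edge: the front part goes down into the chest, the rear 36 mm rises. Latches are hidden below the lids.
- lid_2 (a joint): turn of the third from the left lid, rad: 0 flush and shut, growing as its front edge goes down, 1.0 fully open; it stays where it is left. Lid 104 (x) x 76 (y) x 8 mm, 2 mm clear of the frame all round, on a cross pivot 68 mm behind its front edge: the front part goes down into the chest, the rear 36 mm rises. Latches are hidden below the lids.
- lid_3 (a joint): turn of the rightmost lid, rad: 0 flush and shut, growing as its front edge goes down, 1.0 fully open; it stays where it is left. Lid 104 (x) x 76 (y) x 8 mm, 2 mm clear of the frame all round, on a cross pivot 68 mm behind its front edge: the front part goes down into the chest, the rear 36 mm rises. Latches are hidden below the lids.
- offcut_2: bystander: dark red-brown wooden offcut, 28x90x12 mm, lying on the chest's rear ledge; origin at the centre of its underside, y along its length
- eraser: bystander: eraser in a blue sleeve, 21x45x13 mm, lying on the chest's rear ledge; origin at the centre of its underside, y along its length
- ink_bottle: bystander: brown bottle with a pale cap, 46x47x85 mm, standing on the table beside the chest; origin at the centre of its underside

How it is judged (in metres and radians):
On the way:
1. a lid gives under the press (turned by more than 0.05 rad) (value of joint any of lid_0, lid_1, lid_2, lid_3 above 0.05 rad), for 0.05 s.
At the end, for the whole second after the job is handed in: One lid stands open by more than 0.5 rad (half of its swing) and is at rest; the offcut, the eraser and the bottle are within 20 mm of where they stood (((value of joint lid_0 above 0.5 rad and velocity of joint lid_0 between -0.05 and 0.05 rad/s) or (value of joint lid_1 above 0.5 rad and velocity of joint lid_1 between -0.05 and 0.05 rad/s) or (value of joint lid_2 above 0.5 rad and velocity of joint lid_2 between -0.05 and 0.05 rad/s) or (value of joint lid_3 above 0.5 rad and velocity of joint lid_3 between -0.05 and 0.05 rad/s)) and distance of each of offcut_2, eraser, ink_bottle from where it was at the start of the episode below 0.02 m); the robot touches nothing.
It fails at once if the offcut is moved by more than 20 mm (distance of offcut_2 from where it was at the start of the episode above 0.02 m).
It fails at once if the eraser is moved by more than 20 mm (distance of eraser from where it was at the start of the episode above 0.02 m).
It fails at once if the bottle is moved by more than 20 mm (distance of ink_bottle from where it was at the start of the episode above 0.02 m).
It fails at once if the robot leans on the chest or a lid with more than 50 N (contact force between any of the fingers, the arm and chest above 50 N).
It also fails if it takes over 38 s, if anything falls off the work surface, if the arm or the gripper's body presses on something with over 40 N, if the wrist force passes 120 N, or if a joint passes its speed limit or range.

## Working session

There is one attempt and no reset: what is moved stays moved. The work goes in short steps, Python scripts to look and compute and a tool call to move; the robot and the scene stay as the last step left them, time stands still between calls to the robot, and variables do not carry over. Pictures are saved under pics/ and viewed, at most 10 in all, crops included, and the job is handed in when it is done.

Besides the shell and the picture viewer there is one more tool, called after "Call:" as name(argument=value, ...) on one line, values as JSON. move_arm: Moves the arm, as the interface text tells. Its arguments: {"type":"object","properties":{"offset":{"type":"array","items":{"type":"array","items":{"type":"number"}}},"twist":{"type":"array","items":{"type":"array","items":{"type":"number"}}},"grip":{"type":"array","items":{"type":"number"}},"force":{"type":"number"}},"required":["offset","twist","grip"]}

```bash
mkdir -p pics
cat > h.py <<'E'
import numpy as np, cv2
from scipy.spatial.transform import Rotation as R
from workcell import bot, viewer, finder
def att(a):
    a=np.array(a,float)
    if a.shape==(3,3): return a
    return R.from_euler('xyz',a,degrees=True).as_matrix()
def pix2w(p,uv,z=None):
    f=p['color'].shape[0]/2/np.tan(np.radians(p['vfov'])/2)
    K=np.array([[f,0,p['cx']],[0,f,p['cy']],[0,0,1.]])
    s=cv2.undistortPoints(np.array([[uv]],float),K,np.array([p['k1'],0,0,0.]))[0,0]
    ray=att(p['attitude'])@np.array([*s,1.]); o=np.array(p['position'])
    if z is not None: return o+ray*(z-o[2])/ray[2]
    return o+ray*p['depth'][int(round(uv[1])),int(round(uv[0]))]
E
python3 - <<'E'
from h import *
for n in('top','scene'):
    p=viewer.camera(n); cv2.imwrite(f'pics/{n}0.png',p['color'][:,:,::-1])
    print(n,p['vfov'],p['cx'],p['cy'],p['k1'],p['position'],p['attitude'])
    for t in['lid_0_pad','lid_1_pad','lid_2_pad','lid_3_pad','chest','eraser','offcut_2','ink_bottle']:
        for d in finder.pinpoint(p,t)[:2]:
            print(t,round(d['p'],2),np.round(d['position'],1),pix2w(p,d['position']).round(3),pix2w(p,d['position'],.1055).round(3))
o=bot.get_obs();print(o)
E
```

```text
top 52.85301107309978 282.55008800873156 211.65051043155705 -0.09335839823428087 [0.32750451 0.02826219 1.14594545] [-1.67595138e+02  4.39106927e-02 -8.85086864e+01]
lid_0_pad 0.75 [280.3 217. ] [0.543 0.04  0.105] [0.542 0.04  0.105]
lid_1_pad 0.63 [211.6 267.4] [0.413 0.21  0.081] [0.411 0.206 0.105]
lid_1_pad 0.59 [312.4 230.5] [ 0.509 -0.041  0.108] [ 0.51  -0.041  0.105]
lid_2_pad 0.96 [346.4 239.4] [ 0.49  -0.126  0.104] [ 0.49  -0.126  0.105]
lid_2_pad 0.68 [325.1 186.2] [ 0.622 -0.071  0.118] [ 0.626 -0.072  0.105]
lid_3_pad 0.62 [378.8 250. ] [ 0.465 -0.207  0.105] [ 0.465 -0.207  0.105]
chest 0.76 [333.1 223.8] [ 0.529 -0.093  0.103] [ 0.528 -0.093  0.105]
chest 0.74 [399.7 213. ] [ 0.558 -0.259  0.117] [ 0.56  -0.262  0.105]
eraser 0.71 [397.5 213.3] [ 0.557 -0.253  0.117] [ 0.56  -0.257  0.105]
offcut_2 0.59 [325.  186.2] [ 0.622 -0.071  0.118] [ 0.626 -0.072  0.105]
ink_bottle 0.89 [207.9 268. ] [0.411 0.219 0.086] [0.41  0.215 0.105]
ink_bottle 0.31 [333.5 222.9] [ 0.531 -0.094  0.106] [ 0.531 -0.094  0.105]
scene 42.045363803031655 275.6567617322455 210.10204607190443 
[... 722 characters left out ...]
 -0.262  0.118] [ 0.56  -0.255  0.106]
{'time': 0.9, 'q': array([7.17358249e+01, 4.97819616e+00, 1.00803022e+01, 9.51015882e+01,
       1.39662377e-03, 9.00002326e+01]), 'qd': array([ 0.05204957, -0.07657429,  0.02682458, -0.03821404, -0.09350262,
        0.02950477]), 'joint_efforts': array([-1.56382313e-03, -5.20104933e+01,  4.64850068e+01,  1.76898615e-03,
       -2.27825994e-04, -6.17680499e-06]), 'ee_pos': array([0.17236089, 0.52228682, 0.25330962]), 'tcp_rot': array([ 1.79999482e+02, -1.39662587e-03,  1.61735592e+02]), 'wrist_force': array([ 0.04554823,  0.27671232, -0.60800806]), 'torque': array([ 0.0007547,  0.0024687, -0.0624348]), 'grasp_force': 0.0, 'opening': 0.08530671563868543}
```

View pics/top0.png

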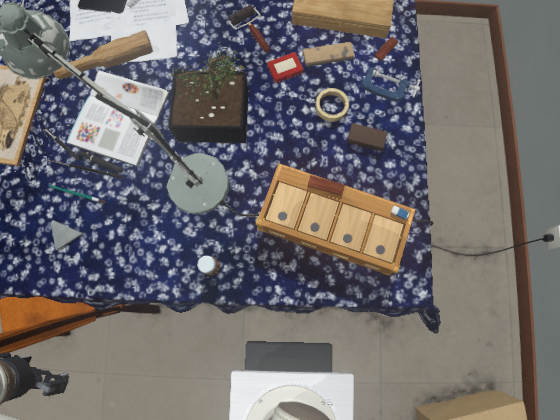

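View pics/scene0.png

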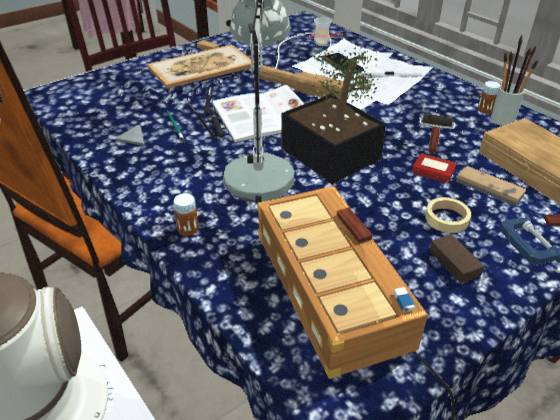

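The top view shows the chest with its pads at about (282,216), (315,228), (347,238) and (380,249), matching the detections. The bottle cap is at (207,265) and the lamp base at (200,183), well left of the chest. The scene view agrees. The chest yaw is about -17°, so the tool yaw (161.7°) is already aligned with it.

Call:
move_arm(offset=[[-3.3, -2.25, 0], [-3.3, -2.25, 0], [-3.3, -2.25, 0], [-3.3, -2.25, 0], [-3.3, -2.25, 0]], twist=[[0, 0, 0], [0, 0, 0], [0, 0, 0], [0, 0, 0], [0, 0, 0]], grip=[0, 0, 0, 0, 0])

```text
time: 1.4
ee_pos: [0.2945, 0.3624, 0.2534]
tcp_rot: [180.0, 0.0, 161.8]
wrist_force: [1.3, 0.6, -0.2]
opening: 0.0126
grasp_force: 0.0
```

Call:
move_arm(offset=[[-3.3, -2.25, 0], [-3.3, -2.25, 0], [-3.3, -2.25, 0], [-3.3, -2.25, 0], [-3.3, -2.25, 0]], twist=[[0, 0, 0], [0, 0, 0], [0, 0, 0], [0, 0, 0], [0, 0, 0]], grip=[0, 0, 0, 0, 0])

```text
time: 1.9
ee_pos: [0.416, 0.2037, 0.2535]
tcp_rot: [180.0, 0.0, 161.7]
wrist_force: [-0.5, 1.0, -0.4]
opening: 0.0
grasp_force: 0.0
```

Call:
move_arm(offset=[[-3.3, -2.25, 0], [-3.3, -2.25, 0], [-3.3, -2.25, 0], [-3.3, -2.25, 0], [0, 0, 0]], twist=[[0, 0, 0], [0, 0, 0], [0, 0, 0], [0, 0, 0], [0, 0, 0]], grip=[0, 0, 0, 0, 0])

```text
time: 2.4
ee_pos: [0.5142, 0.0751, 0.2525]
tcp_rot: [-179.9, -0.0, 161.5]
wrist_force: [-0.2, 0.2, -0.3]
opening: 0.0002
grasp_force: 0.0
```

Call:
move_arm(offset=[[-2, -1.2, 1], [-1.9, -1.2, 2.5], [0, 0, 3], [0, 0, 3], [0, 0, 1]], twist=[[0, 0, 0], [0, 0, 0], [0, 0, 0], [0, 0, 0], [0, 0, 0]], grip=[0, 0, 0, 0, 0])

```text
time: 2.9
ee_pos: [0.5405, 0.0434, 0.1452]
tcp_rot: [-179.9, -0.2, 161.7]
wrist_force: [0.1, -0.6, -0.1]
opening: 0.0002
grasp_force: 0.0
```

Run:
```python
from h import *
p=viewer.camera('scene'); c=p['color'][150:350,180:450,::-1]
cv2.imwrite('pics/s1.png',cv2.resize(c,None,fx=2.8,fy=2.8)); o=bot.get_obs(); print(o['ee_pos'],o['wrist_force'])
```

```text
[0.54048391 0.04352484 0.14526432] [ 0.74838289 -0.24430388 -1.66496525]
```

View pics/s1.png

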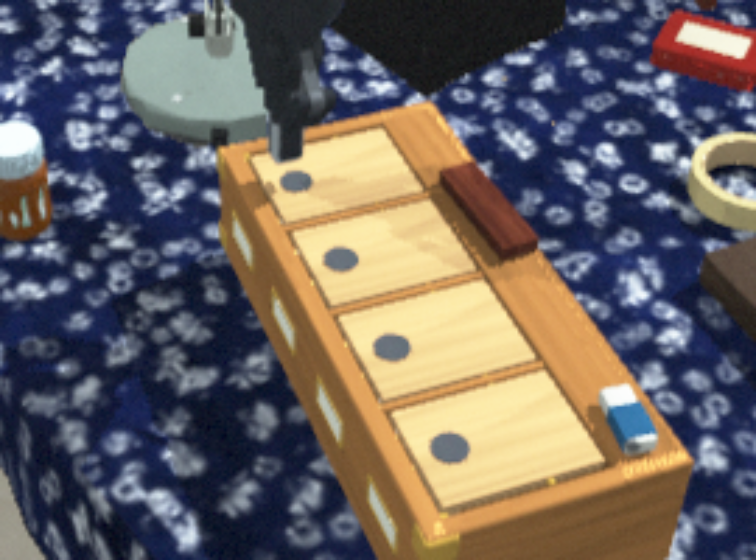

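The crop shows the closed fingertips over lid 0's pad (297,181 in the crop), a little above and to the left of it. The offcut and eraser are undisturbed. I'll correct slightly and go down gently.

Call:
move_arm(offset=[[-0.3, -0.3, 0.7], [0, 0, 0.5], [0, 0, 0.2], [0, 0, 0.1], [0, 0, 0]], twist=[[0, 0, 0], [0, 0, 0], [0, 0, 0], [0, 0, 0], [0, 0, 0]], grip=[0, 0, 0, 0, 0])

```text
time: 3.45
ee_pos: [0.544, 0.0396, 0.1337]
tcp_rot: [180.0, 0.0, 161.7]
wrist_force: [-0.5, 0.5, 0.4]
opening: 0.0
grasp_force: 0.0
```

Call:
move_arm(offset=[[0, 0, 0.15], [0, 0, 0.15], [0, 0, 0.1], [0, 0, 0.1], [0, 0, 0]], twist=[[0, 0, 0], [0, 0, 0], [0, 0, 0], [0, 0, 0], [0, 0, 0]], grip=[0, 0, 0, 0, 0])

```text
time: 3.95
ee_pos: [0.5437, 0.0395, 0.1281]
tcp_rot: [-180.0, -0.0, 161.7]
wrist_force: [-0.5, 0.4, 0.1]
opening: -0.0002
grasp_force: 0.0
```

Call:
move_arm(offset=[[0, 0, 0.1], [0, 0, 0], [0, 0, 0]], twist=[[0, 0, 0], [0, 0, 0], [0, 0, 0]], grip=[0, 0, 0])

```text
time: 4.25
ee_pos: [0.5438, 0.0396, 0.1273]
tcp_rot: [180.0, 0.0, 161.7]
wrist_force: [-0.1, -0.9, 0.6]
opening: -0.0
grasp_force: 0.1
```

Call:
move_arm(offset=[[0, 0, 0.1], [0, 0, 0], [0, 0, 0]], twist=[[0, 0, 0], [0, 0, 0], [0, 0, 0]], grip=[0, 0, 0])

```text
time: 4.55
ee_pos: [0.5438, 0.0396, 0.1268]
tcp_rot: [180.0, 0.0, 161.7]
wrist_force: [-2.1, -0.3, 6.4]
opening: -0.0001
grasp_force: 2.8
```

Call:
move_arm(offset=[[0, 0, 0.1], [0, 0, 0], [0, 0, 0]], twist=[[0, 0, 0], [0, 0, 0], [0, 0, 0]], grip=[0, 0, 0])

```text
time: 4.85
ee_pos: [0.5438, 0.0396, 0.1267]
tcp_rot: [180.0, 0.1, 161.7]
wrist_force: [-6.0, 0.1, 12.2]
opening: -0.0001
grasp_force: 6.0
```

Lid 0 held at 12 N, so it is latched. On to lid 1.

Call:
move_arm(offset=[[0, 0, -1.4], [-0.1, -4.4, 0], [0, -4.4, 0], [0, 0, 0], [0, 0, 0.9]], twist=[[0, 0, 0], [0, 0, 0], [0, 0, 0], [0, 0, 0], [0, 0, 0]], grip=[0, 0, 0, 0, 0])

```text
time: 5.35
ee_pos: [0.5178, -0.0451, 0.1315]
tcp_rot: [180.0, 0.1, 161.6]
wrist_force: [-0.4, 0.3, 0.1]
opening: -0.0003
grasp_force: 0.0
```

Call:
move_arm(offset=[[0, 0, 0.2], [0, 0, 0.1], [0, 0, 0.1], [0, 0, 0], [0, 0, 0]], twist=[[0, 0, 0], [0, 0, 0], [0, 0, 0], [0, 0, 0], [0, 0, 0]], grip=[0, 0, 0, 0, 0])

```text
time: 5.85
ee_pos: [0.5172, -0.0437, 0.1268]
tcp_rot: [-180.0, -0.0, 161.8]
wrist_force: [-3.2, -1.8, 6.9]
opening: -0.0003
grasp_force: 2.8
```

Call:
move_arm(offset=[[0, 0, 0.1], [0, 0, 0], [0, 0, 0]], twist=[[0, 0, 0], [0, 0, 0], [0, 0, 0]], grip=[0, 0, 0])

```text
time: 6.15
ee_pos: [0.5172, -0.0436, 0.1267]
tcp_rot: [-180.0, 0.0, 161.8]
wrist_force: [-6.7, -1.4, 12.5]
opening: 0.0002
grasp_force: 6.2
```

Lid 1 is latched too, holding at 12.5 N. Next is lid 2.

Call:
move_arm(offset=[[0, 0, -1.4], [-0.1, -4.4, 0], [0, -4.4, 0], [0, 0, 0], [0, 0, 0.9]], twist=[[0, 0, 0], [0, 0, 0], [0, 0, 0], [0, 0, 0], [0, 0, 0]], grip=[0, 0, 0, 0, 0])

```text
time: 6.65
ee_pos: [0.4913, -0.1286, 0.1315]
tcp_rot: [180.0, 0.1, 161.7]
wrist_force: [0.2, -0.6, 0.4]
opening: -0.0001
grasp_force: 0.0
```

Call:
move_arm(offset=[[0, 0, 0.2], [0, 0, 0.1], [0, 0, 0.1], [0, 0, 0], [0, 0, 0]], twist=[[0, 0, 0], [0, 0, 0], [0, 0, 0], [0, 0, 0], [0, 0, 0]], grip=[0, 0, 0, 0, 0])

```text
time: 7.15
ee_pos: [0.4908, -0.1278, 0.1263]
tcp_rot: [180.0, 0.0, 161.8]
wrist_force: [0.5, 0.4, 0.9]
opening: -0.0001
grasp_force: 0.0
```

Call:
move_arm(offset=[[0, 0, 0.1], [0, 0, 0], [0, 0, 0]], twist=[[0, 0, 0], [0, 0, 0], [0, 0, 0]], grip=[0, 0, 0])

```text
time: 7.45
ee_pos: [0.4906, -0.1282, 0.1254]
tcp_rot: [180.0, 0.0, 161.7]
wrist_force: [-0.2, 1.4, 0.1]
opening: -0.0
grasp_force: 0.7
```

Lid 2 gives, already about 1.4 mm below the other lids' contact height at almost no force. I'll continue carefully.

Call:
move_arm(offset=[[0, 0, 0.1], [0, 0, 0.1], [0, 0, 0], [0, 0, 0]], twist=[[0, 0, 0], [0, 0, 0], [0, 0, 0], [0, 0, 0]], grip=[0, 0, 0, 0])

```text
time: 7.85
ee_pos: [0.4905, -0.1282, 0.1232]
tcp_rot: [-180.0, -0.0, 161.7]
wrist_force: [0.2, 0.5, 1.0]
opening: -0.0
grasp_force: 0.6
```

Call:
move_arm(offset=[[0, 0, 0.2], [0, 0, 0.3], [0, 0, 0.3], [0, 0, 0.3], [0, 0, 0.3]], twist=[[0, 0, 0], [0, 0, 0], [0, 0, 0], [0, 0, 0], [0, 0, 0]], grip=[0, 0, 0, 0, 0])

```text
time: 8.35
ee_pos: [0.4907, -0.1283, 0.1091]
tcp_rot: [-180.0, 0.0, 161.7]
wrist_force: [1.4, -0.2, 1.9]
opening: -0.0001
grasp_force: 1.4
```

Call:
move_arm(offset=[[0, 0, 0.4], [0, 0, 0.4], [0, 0, 0.4], [0, 0, 0.3], [0, 0, 0]], twist=[[0, 0, 0], [0, 0, 0], [0, 0, 0], [0, 0, 0], [0, 0, 0]], grip=[0, 0, 0, 0, 0])

```text
time: 8.85
ee_pos: [0.4901, -0.1281, 0.0934]
tcp_rot: [-180.0, -0.1, 161.7]
wrist_force: [-0.6, 0.5, -1.2]
opening: 0.0001
grasp_force: 0.0
```

Run:
```python
from h import *
p=viewer.camera('scene'); c=p['color'][150:350,180:450,::-1]
cv2.imwrite('pics/s2.png',cv2.resize(c,None,fx=2.8,fy=2.8)); o=bot.get_obs(); print(o['ee_pos'],o['wrist_force'])
```

```text
[ 0.490157   -0.1281214   0.09366044] [-0.44212608  0.9387794   0.05128368]
```

View pics/s2.png

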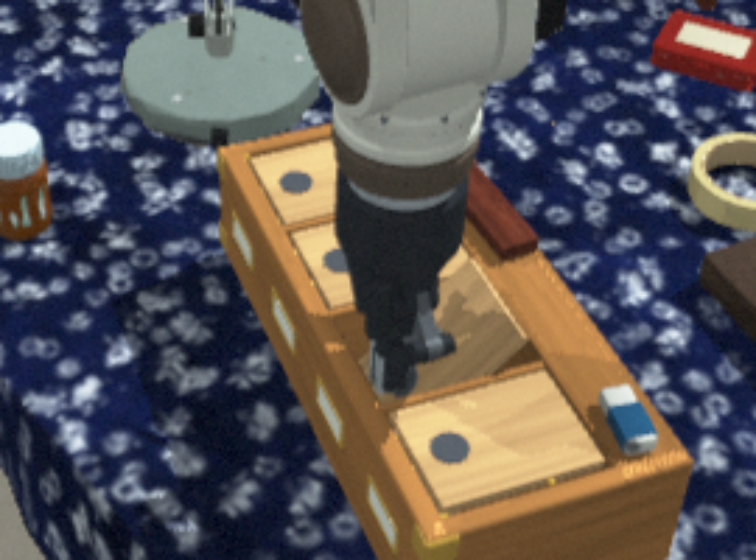

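The crop shows lid 2 tilted down under the fingers. The other lids are flush, and the offcut and eraser are in place. I'll push a few mm more for margin, then lift clear.

Call:
move_arm(offset=[[0, 0, 0.2], [0, 0, 0.1], [0, 0, 0], [0, 0, -0.5], [0, 0, -1.5]], twist=[[0, 0, 0], [0, 0, 0], [0, 0, 0], [0, 0, 0], [0, 0, 0]], grip=[0, 0, 0, 0, 0])

```text
time: 9.4
ee_pos: [0.4897, -0.128, 0.1107]
tcp_rot: [-180.0, -0.1, 161.7]
wrist_force: [0.3, 0.1, 1.2]
opening: -0.0001
grasp_force: 0.0
```

Call:
move_arm(offset=[[0, 0, -3], [0, 0, -3], [0, 0, -4], [0, 0, -4], [0, 0, -2]], twist=[[0, 0, 0], [0, 0, 0], [0, 0, 0], [0, 0, 0], [0, 0, 0]], grip=[0, 0, 0, 0, 0])

```text
time: 9.9
ee_pos: [0.4909, -0.1283, 0.2763]
tcp_rot: [180.0, 0.3, 161.7]
wrist_force: [0.1, -0.0, 0.3]
opening: -0.0002
grasp_force: 0.0
```

Call:
move_arm(offset=[[3, 0, 0], [4, 0, 0], [4, 0, 0], [3, 0, 0], [0, 0, 0]], twist=[[0, 0, 0], [0, 0, 0], [0, 0, 0], [0, 0, 0], [0, 0, 0]], grip=[0, 0, 0, 0, 0])

```text
time: 10.4
ee_pos: [0.3551, -0.0836, 0.2736]
tcp_rot: [180.0, 0.2, 161.7]
wrist_force: [1.2, -0.3, 0.2]
opening: 0.0001
grasp_force: 0.0
```

Run:
```python
from h import *
p=viewer.camera('scene'); c=p['color'][150:350,180:450,::-1]
cv2.imwrite('pics/s3.png',cv2.resize(c,None,fx=2.8,fy=2.8)); o=bot.get_obs(); print(o['ee_pos'],o['wrist_force'],o['time'])
for d in finder.pinpoint(p,'lid_2_pad')[:1]: print(d['p'],d['position'],pix2w(p,d['position']))
```

```text
[ 0.35667179 -0.08401368  0.27323473] [ 0.34566358 -0.67987738 -0.86671979] 10.45
0.84 [324.5, 287.6] [ 0.49974944 -0.13333176  0.07140041]
```

View pics/s3.png

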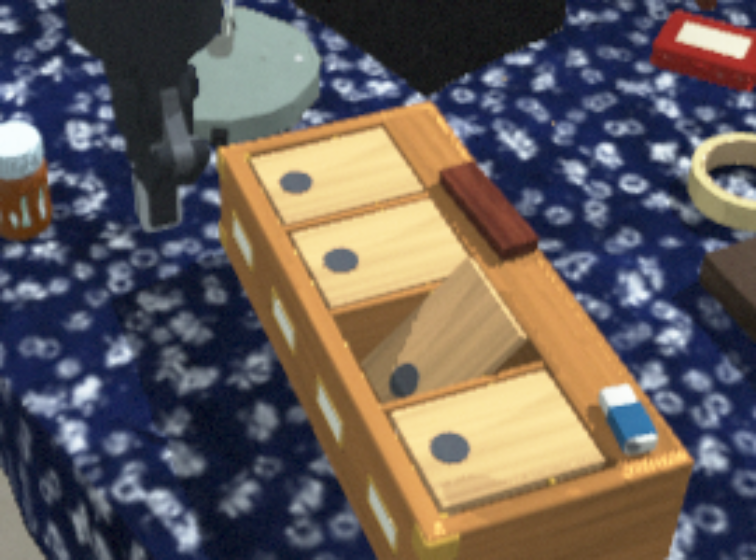

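Lid 2 stands open with its pad at (404,380) in the crop. The pad is 34 mm lower than before, which is about 0.8 rad. The offcut, eraser and bottle are in place and the arm is clear.

```bash
python3 -c "
from workcell import bot
print(bot.job_done())"
```

```text
the job is handed in; nothing more can be done
None
```

The unlatched lid was lid_2, third from the left: I pushed it open to about 0.8 rad, drew the fingers clear with the bottle, eraser and offcut left in place, and handed the job in at about 10.5 s (no verdict came back).

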